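Load a sample vial in the clamshell test jig, pin it and hold it shut

ROBOT

A 7-joint arm with a two-finger parallel gripper is mounted at the origin on the work surface. World frame = base frame: x ahead of the robot, y to its left, z up, the work surface at z = 0. Lengths are in mm, angles in rad, forces in N, time in s.
With the tool pointing down it reaches from about 350 to 900 mm from the base axis. Payload 19.9 kg.
Tool frame: the origin (TCP) lies at the very end of the fingers, on their centre line; the grasp point (between the pads) lies 19 mm behind it; z points along the fingers, y is the line along which they close (so a half turn about z gives the same grasp; the last joint's range is limited). The gripper opens to 94 mm and grips with 3 to 60 N. Pads are 16 mm wide; open, the fingers measure 119 mm over their backs; the gripper's body (75 mm by 177 mm) begins 78 mm behind the grasp point.
Start: joints at [-1.21, 0.417, -0.01, 1.614, 0.005, 1.111, -0.053], TCP at [244.985, 574.962, 205.425] pointing down, gripper open.
Joint ranges: [-2.81, 2.81], [-0.39, 2.02], [-1.27, 1.25], [0.06, 2.57], [-1.19, 4.33], [0.19, 2], [-2.82, 2.82]. Speed limits (rad/s): [1.89, 1.89, 2.39, 2.39, 3.01, 3.01, 3.01].

INTERFACE

Orientations are given as a 3x3 rotation matrix whose columns are the frame's x, y, z axes.
In Python, from workcell import manip, optics, job gives the robot as it stands.
- The arm moves only by the tool send_rows, never from a script. Its argument "rows" is a list of rows, each a list of 7 numbers: the opening in per cent of the stroke, from 0 (shut) to 100 (fully open), then the shift along the tool's x, y, z in m, then the turn, a rotation vector about the tool's x, y, z in rad. In form: [[claw, tx, ty, tz, wx, wy, wz], ...]. A call has exactly 8 rows; each row is the pose to reach, as a shift and turn from the pose commanded when the call began, along the tool's axes at that moment; what a row does not reach only later rows make up. A row lasts 1/10 s, in which the tool goes at most 50 mm and 8.59 degrees, less where a joint would pass 70% of its speed; a pose out of reach is approached as far as the arm can. A call with a gripper value outside its range is refused whole. The fingers move at their own pace and stop on an object; "force" is the grip in N (left out, the last holds). Time passes only in rows, so rows that repeat a pose let the fingers close, or fill a call up. It gives the time, the measured TCP pose, the force, the opening and the grip force at its end, in the units of the state.
- manip.read_state(): the state, without advancing time (a new reading comes with each control period).
- optics.capture(name): name is "scene" or "side" or "wrist"; returns the picture (384x512x3 uint8, red, green, blue); there is no depth.
- optics.get_calibration(name): a dict with "vertical_fov" (degrees; the focal length in pixels is half the picture's height over the tangent of half this angle, whatever the lens; pixels are square), "cx", "cy" (the principal point, pixels), "k1" (the pictures are not rectified: a ray, as slopes to the right and down, at radius r is drawn at 1 + k1 r^2 times it, then the intrinsics apply), "view" (4x4, takes a point from world to camera coordinates). Camera axes: x right, y down, z forward; pixel columns grow to the right and rows downward; lengths in mm; the calibration is good to about 2 mm. A picture is of the moment at which its call begins: read the wrist's pose just before it. get_calibration takes no time and is no camera call; for the wrist camera it gives the pose at the moment of the call.
- job.sign_off(): hands the job in; it is judged then, once.
The state is a dict: "t": time; "joint_pos": joint angles; "joint_velocities": joint speeds; "joint_efforts": joint torques, N m; "tcp_pos": TCP position; "eef_rot": TCP orientation; "ft_force": force on the tool from outside, world axes, zero at the start; "moment": the same for the moment, N m; "opening": opening from 0.0 (shut) to 1.0 (fully open); "grip_force": force on a finger pad.
Only numpy, scipy, OpenCV 4.12 (cv2) and the standard library are available. Lean on these libraries where they do the work, as an engineer would, in place of code of your own. Each camera call takes 0.05 s, during which the arm holds its last target. There are 200 camera calls.

TASK

Stand the short amber vial with the flat cap upright in the round bore of the open clamshell jig and let go of it, swing the jig's hinged upper half down onto the vial, then take the locking pin from its stand and push it down through the hole in the upper half into the base. The vial sits on a spring that keeps the jig slightly open, so finish while still holding: with the pin fully home, keep pressing so that the two halves are completely shut, and do not let up at the end. Leave the other bottles and jars where they stand.

Things in the scene. Friction and masses are not known exactly. Their poses are not given: they have to be found in the camera images.
- jig: Clamshell jig bolted to the bench: lower half is a grey block 90 (x) x 170 (y) x 45 (z) mm. Origin: centre of its underside; z up, +y towards the hinge side, -y towards the pin-hole end. A visible steel foot plate 130 x 190 x 4 mm surrounds its foot (look only).
- jig_lid (a joint): Hinge of the jig's upper half. 0 = shut, flush on the block; grows as it opens, to 2.4 rad (leaning back past vertical over the +y side). Starts at 1.85 to 2.15. Stiff hinge (friction 0.22 N m, lid 0.18 kg): it stays where left. With the vial in place and nothing pressing it rests on the vial's cap at about 0.05 to 0.08 rad; shutting it takes about 6 N down at the pin hole.
- jig_hinge (a point): Middle of the hinge axis, in the plane where the halves meet (45 mm above the bench). The axis runs along the jig's x; the point lies at x 0, y +80 mm of the jig.
- jig_lid_edge (a point): Middle of the upper half's free edge, on its outer face, 165 mm from the hinge axis; moves with the lid; z is that face's outward normal. The upper half: aluminium plate 10 mm thick, 90 mm wide, 5 to 165 mm from the hinge axis; 52 mm square hood, 13 mm proud of the plate, centred 70 mm from the axis (36 mm pocket under it, 16 mm deep); 14 mm pin hole 135 mm from it.
- jig_bore (a point): Centre of the mouth of the round bore for the vial, on the top face of the lower half (45 mm above the bench), at x 0, y +10 mm of the jig. Bore 30 mm diameter, 39 mm deep to a spring-loaded round seat (pushes up with 6 N, 11 N when pressed down 5 mm).
- jig_pinhole (a point): Centre of the mouth of the pin hole in the lower half, on its top face (45 mm above the bench), at x 0, y -55 mm of the jig. 13 mm diameter, goes straight through to the bench.
- vial: Short amber glass vial with a flat white cap, standing on the bench: body 26 mm diameter, cap 24 mm diameter and 20 mm tall, 60 mm tall overall, 50 g. Origin: centre of its underside, z up along its axis. Seated in the bore its cap stands 21 mm above the block (16 mm when the jig is pressed shut).
- pin: Locking pin, upright in its stand: steel shank 10 mm diameter, 42 mm long, tapering to 5 mm over the last 8 mm; then a steel flange 26 mm diameter, 5 mm thick; then a black round grip 16 mm diameter, 28 mm tall; 75 mm overall, 60 g. Origin: centre of the tip (lower end), z up the shank. Home in the shut jig the flange lies on the upper plate and the tip is 13 mm above the bench.
- pin_stand: Grey fixed block 50 x 50 x 46 mm with a 13 mm through hole in which the pin stands, its flange on the block's top (tip 4 mm above the bench). Origin: centre of the block's underside.
- dropper_a: A white dropper bottle with a pointed, cone-shaped nozzle cap, 22 mm diameter, 73 mm tall, standing on the bench; not part of the job. Origin: centre of its underside
- dropper_b: Another white dropper bottle with a pointed, cone-shaped nozzle cap, 22 mm diameter, 73 mm tall, standing on the bench; not part of the job. Origin: centre of its underside
- dropper_c: A third white dropper bottle with a pointed, cone-shaped nozzle cap, 22 mm diameter, 73 mm tall, standing on the bench; not part of the job. Origin: centre of its underside
- specimen_pot: White pot with a red screw lid, 64 mm diameter, 75 mm tall; not part of the job. Origin: centre of its underside
- dark_jar: Low dark jar with a black lid, 52 mm diameter, 45 mm tall; not part of the job. Origin: centre of its underside

How it is judged (in metres and radians):
On the way, in this order (a step that is already met when the one before it is completed fails the run):
1. the vial stands upright in the bore, let go of, with the jig still open (horizontal distance between vial and jig_bore below 0.006 m and z of vial in the frame of jig below 0.012 m and angle between vial's own z axis and vertical below 0.14 rad and contact force between the fingers and vial below 0.1 N and value of joint jig_lid above 1 rad), for 0.2 s.
2. the upper half is swung down onto the vial (horizontal distance between vial and jig_bore below 0.006 m and z of vial in the frame of jig below 0.012 m and angle between vial's own z axis and vertical below 0.14 rad and value of joint jig_lid below 0.12 rad), for 0.2 s.
3. the pin is through the upper half and in the base, with the vial still in the bore (all of step 2 and horizontal distance between pin and jig_pinhole below 0.004 m and angle between the z axis of pin and the z axis of jig, either way round below 0.12 rad and z of pin in the frame of jig below 0.035 m), for 0.2 s.
At the end, for the whole second after the job is handed in: The robot is still pressing on the pin or the upper half; the halves are shut (hinge below 0.02 rad), the pin is home (tip below 18 mm above the bench, within 4 mm of the hole axis and 0.12 rad of it) and the vial stands in the bore (within 6 mm of its axis, tilted less than 0.14 rad) (horizontal distance between vial and jig_bore below 0.006 m and z of vial in the frame of jig below 0.012 m and angle between vial's own z axis and vertical below 0.14 rad and horizontal distance between pin and jig_pinhole below 0.004 m and angle between the z axis of pin and the z axis of jig, either way round below 0.12 rad and z of pin in the frame of jig below 0.018 m and value of joint jig_lid below 0.02 rad and (contact force between any of the fingers, the arm and pin above 1 N or contact force between any of the fingers, the arm and jig above 1 N)); the arm keeps its last pose, push and grip.
It fails at once if another bottle or jar is moved by more than 30 mm (distance of any of dropper_a, dropper_b, dropper_c, specimen_pot, dark_jar from where it was at the start of the episode above 0.03 m).
It also fails if it takes over 72 s, if anything falls off the work surface, if the arm or the gripper's body presses on something with over 40 N, if the wrist force passes 120 N, or if a joint passes its speed limit or range.

## Working session

There is one attempt and no reset: what is moved stays moved. The work goes in short steps, Python scripts to look and compute and a tool call to move; the robot and the scene stay as the last step left them, time stands still between calls to the robot, and variables do not carry over. Pictures are saved under pics/ and viewed, at most 10 in all, crops included, and the job is handed in when it is done.

Besides the shell and the picture viewer there is one more tool, called after ">>>" as name(argument=value, ...), one argument or row to a line, values as JSON. send_rows: Moves the arm, as the interface text tells. Its arguments: {"type":"object","properties":{"rows":{"type":"array"},"force":{"type":"number"}},"required":["rows"]}

```bash
mkdir -p pics && ls && python3 - <<'E'
from workcell import manip, optics
import cv2, numpy as np
s=manip.read_state(); print(s['t'],s['tcp_pos'],np.round(s['eef_rot'],3),s['opening'])
for n in ['scene','side']:
    c=optics.get_calibration(n); print(n,c)
    im=optics.capture(n); np.save(f'pics/{n}0.npy',im); cv2.imwrite(f'pics/{n}0.png',cv2.resize(im[:,:,::-1],None,fx=1.5,fy=1.5))
E
```

```text
pics
0.0 [244.83864998 574.660054   204.84274374] [[-0.92   0.392 -0.   ]
 [ 0.392  0.92  -0.001]
 [-0.    -0.001 -1.   ]] 0.9999948679116143
scene {'vertical_fov': 57.10519932704175, 'cx': 258.60457213205336, 'cy': 193.88526243536992, 'k1': -0.07996718662456104, 'view': array([[ 6.35336464e-01,  7.72216308e-01,  5.43610615e-03,
        -2.59555097e+02],
       [ 6.45996262e-01, -5.27606236e-01, -5.51652508e-01,
        -3.99443908e+02],
       [-4.23126939e-01,  3.53996658e-01, -8.34056329e-01,
         1.21944220e+03],
       [ 0.00000000e+00,  0.00000000e+00,  0.00000000e+00,
         1.00000000e+00]])}
side {'vertical_fov': 47.28397492471016, 'cx': 258.49762726427144, 'cy': 192.80345896357576, 'k1': -0.011678775169087288, 'view': array([[ 9.94128877e-01, -1.07301648e-01, -1.39331138e-02,
        -5.94358071e+02],
       [-8.10840947e-02, -6.53507937e-01, -7.52564114e-01,
         6.66869375e+00],
       [ 7.16459691e-02,  7.49275472e-01, -6.58371569e-01,
         1.04302123e+03],
       [ 0.00000000e+00,  0.00000000e+00,  0.00000000e+00,
         1.00000000e+00]])}
```

View pics/scene0.png

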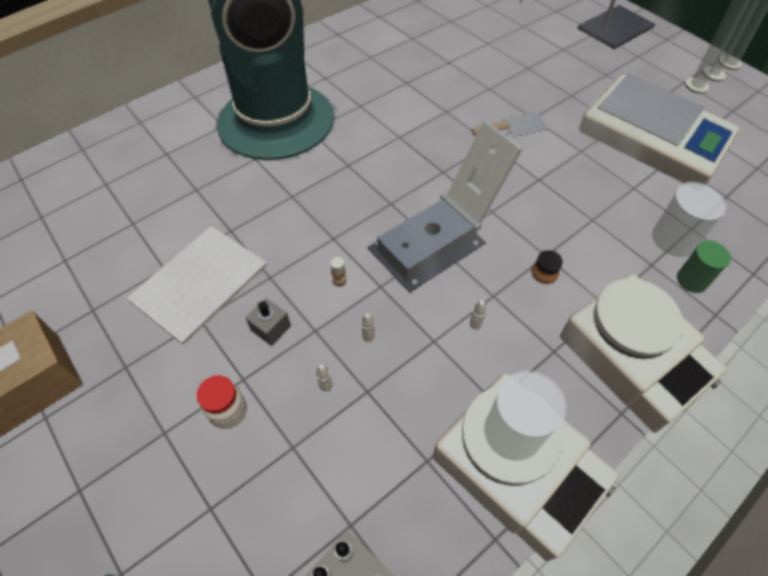

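View pics/side0.png

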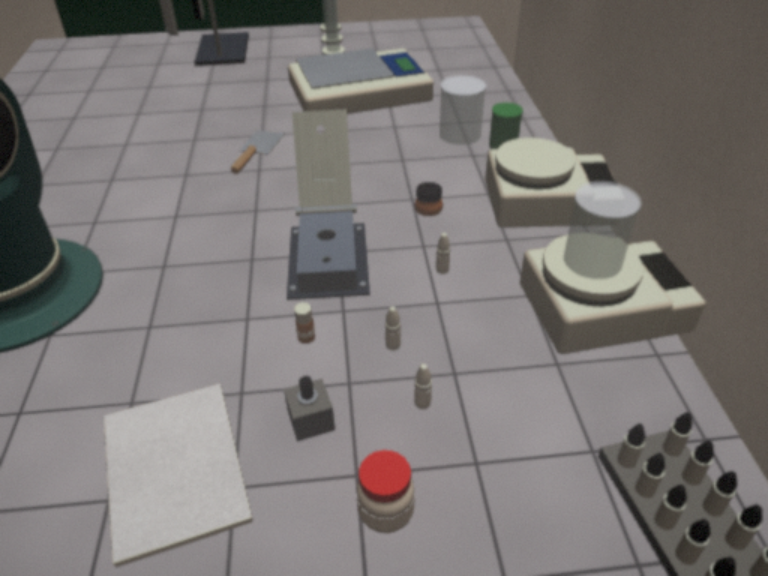

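The scene view (1.5x) shows the vial's cap top at (338,262), the pin grip at (264,307), the bore at (432,228) and the pin hole at (405,244). The side view shows them at (304,309), (306,382), (327,235) and (327,259). The lid leans back in both views.

```bash
cat > h.py <<'E'
import numpy as np, cv2
def K(c):
    f=192/np.tan(np.radians(c['vertical_fov']/2)); return np.array([[f,0,c['cx']],[0,f,c['cy']],[0,0,1]])
def ray(c,p):
    u=cv2.undistortPoints(np.array([[p]],float),K(c),np.array([c['k1'],0,0,0.]))[0,0]
    V=np.array(c['view']);R=V[:3,:3];o=-R.T@V[:3,3];d=R.T@np.array([u[0],u[1],1]);return o,d/np.linalg.norm(d)
def plane(c,p,z):
    o,d=ray(c,p);return o+d*(z-o[2])/d[2]
def tri(c1,p1,c2,p2):
    o1,d1=ray(c1,p1);o2,d2=ray(c2,p2)
    A=np.stack([d1,-d2],1);t=np.linalg.lstsq(A,o2-o1,rcond=None)[0]
    a=o1+d1*t[0];b=o2+d2*t[1];return (a+b)/2,np.linalg.norm(a-b)
def proj(c,P):
    V=np.array(c['view']);r,_=cv2.Rodrigues(V[:3,:3])
    return cv2.projectPoints(np.array(P,float).reshape(-1,1,3),r,V[:3,3],K(c),np.array([c['k1'],0,0,0.]))[0][:,0]
def blob(im,p,r,dark=True,q=0.5):
    """centroid of the dark component nearest p in a window of half-size r"""
    x,y=int(p[0]),int(p[1]);g=cv2.cvtColor(im,cv2.COLOR_RGB2GRAY)[y-r:y+r+1,x-r:x+r+1].astype(float)
    th=g.min()+(g.max()-g.min())*q
    m=((g<th) if dark else (g>th)).astype(np.uint8)
    n,l,s,ce=cv2.connectedComponentsWithStats(m)
    if n<2:return None
    i=1+np.argmin(np.hypot(*(ce[1:]-r).T));return ce[i]+[x-r,y-r],s[i]
E
python3 - <<'E'
from h import *
from workcell import optics
C={n:optics.get_calibration(n) for n in('scene','side')};I={n:np.load(f'pics/{n}0.npy') for n in C}
T={'bore':(45,(432,228),(327,235),7,6),'pinhole':(45,(405,244),(327,259),5,4),'grip':(65,(264,307),(306,382),9,11)}
for k,(z,a,b,r1,r2) in T.items():
    pa,pb=[blob(I[n],np.array(p)/1.5,r) for n,p,r in(('scene',a,r1),('side',b,r2))]
    print(k,pa,pb);pa=pa[0];pb=pb[0]
    print(plane(C['scene'],pa,z).round(1),plane(C['side'],pb,z).round(1),tri(C['scene'],pa,C['side'],pb))
for k,z,a,b in (('vialcap',60,(338,262),(304,308)),('dropA',73,(480,303),(444,237)),('dropB',73,(368,316),(392,311)),('dropC',73,(322,367),(423,369)),('jar',45,(548,257),(429,188)),('pot',75,(217,393),(386,472)),('lidedge',0,(502,138),(320,111))):
    a=np.array(a)/1.5;b=np.array(b)/1.5
    print(k,plane(C['scene'],a,z).round(1),plane(C['side'],b,z).round(1),tri(C['scene'],a,C['side'],b))
o=[]
for n,y0,y1,x0,x1 in(('scene',70,220,170,360),('side',60,300,160,290)):
    o.append(cv2.resize(I[n][y0:y1,x0:x1,::-1],None,fx=(590/(y1-y0) if n=='side' else 2.4),fy=(590/(y1-y0) if n=='side' else 2.4)))
h=max(i.shape[0] for i in o);o=[cv2.copyMakeBorder(i,0,h-i.shape[0],0,0,cv2.BORDER_CONSTANT) for i in o]
im=np.hstack(o);print(im.shape);cv2.imwrite('pics/crop0.png',im)
E
```

```text
bore (array([288.34482759, 151.98275862]), array([ 3,  4, 10,  7, 58], dtype=int32)) (array([217.19354839, 156.33870968]), array([ 0,  3, 12,  7, 62], dtype=int32))
[501.2  30.7  45. ] [500.3  33.   45. ] (array([500.8299067 ,  30.9034485 ,  45.71250118]), np.float64(1.6149214826216371))
pinhole (array([269.5, 163. ]), array([ 3,  5,  4,  3, 12], dtype=int32)) (array([217.16666667, 172.91666667]), array([ 1,  4,  5,  3, 12], dtype=int32))
[497.8 -35.4  45. ] [497.9 -32.3  45. ] (array([498.3965309 , -36.01794972,  47.21495065]), np.float64(1.4931509857889527))
grip (array([175.64912281, 205.59649123]), array([ 5,  6,  8, 10, 57], dtype=int32)) (array([203.72519084, 258.13740458]), array([  6,   8,  11,  15, 131], dtype=int32))
[ 465.2 -309.7   65. ] [ 464.7 -305.7   65. ] (array([ 465.79735559, -309.44732929,   67.84258159]), np.float64(2.4950757225907427))
vialcap [ 463.4 -157.7   60. ] [ 464.1 -156.7   60. ] (array([ 464.1865935 , -158.16572001,   61.33199365]), np.float64(0.06500121714199898))
dropA [683.9 -33.5  73. ] [682.7 -35.   73. ] (array([683.22123613, -32.29835603,  70.96304238]), np.float64(0.025513467814318857))
dropB [ 588.1 -189.3   73. ] [ 584.  -191.6   73. ] (array([ 585.01470481, -187.03531298,   67.95899919]), np.float64(1.4511544732930381))
dropC [ 614.4 -298.1   73. ] [ 610.3 -300.6   73. ] (array([ 611.49945784, -296.66255221,   67.84185963]), np.float64(1.3133437445481082))
jar [682.7 147.2  45. ] [688.8 149.6  45. ] (array([686.2421387 , 140.35384104,  52.12922857]), np.float64(2.5998866581082996))
pot [ 552.3 -443.    75. ] [ 549.3 -442.7   75. ] (array([ 550.12863403, -442.31685959,   72.8759351 ]), np.float64(2.2516497958332384))
lidedge [376.8 361.3   0. ] [503.3 573.9   0. ] (array([508.70654783, 171.51990403, 191.72531697]), np.float64(5.697344441452921))
(590, 776, 3)
```

>>> send_rows(
  rows=[
    [100,-0.03,-0.03,-0.05,0,0,0.1],
    [100,-0.06,-0.07,-0.08,0,0,0.2],
    [100,-0.09,-0.11,-0.1,0,0,0.3],
    [100,-0.12,-0.15,-0.115,0,0,0.4],
    [100,-0.15,-0.185,-0.115,0,0,0.5],
    [100,-0.18,-0.22,-0.115,0,0,0.6],
    [100,-0.21,-0.255,-0.115,0,0,0.6],
    [100,-0.244,-0.294,-0.115,0,0,0.6],
  ],
)

```text
t: 0.9
tcp_pos: [348.9, 223.3, 320.4]
eef_rot: [[-0.538, 0.843, -0.0], [0.843, 0.538, 0.0], [0.0, 0.0, -1.0]]
ft_force: [0.6, 0.6, 0.0]
opening: 1.0
grip_force: 0.0
```

```bash
cat > go.py <<'E'
# go.py x y z [yaw]: prints shift/turn in tool axes for target (world mm, tool y along yaw) 
import sys;from h import *;from workcell import manip
from scipy.spatial.transform import Rotation as Ro
def tgt(yaw):
    c,s=np.cos(yaw),np.sin(yaw);return np.array([[-s,c,0],[c,s,0],[0,0,-1.]])
def go(P,yaw=-0.045,s=None):
    s=s or manip.read_state();R=np.array(s['eef_rot'])
    print('t',round(s['t'],2),'tcp',np.round(s['tcp_pos'],1),'F',np.round(s['ft_force'],1),'op',round(s['opening'],3),'g',round(s['grip_force'],1))
    print('shift m',np.round(R.T@(np.array(P)-s['tcp_pos'])/1000,4),'turn',Ro.from_matrix(R.T@tgt(yaw)).as_rotvec().round(4))
if __name__=='__main__':
    go([float(v) for v in sys.argv[1:4]],*[float(v) for v in sys.argv[4:5]])
E
python3 go.py 464 -140 270
```

```text
t 0.9 tcp [348.9 223.3 320.4] F [0.6 0.6 0. ] op 1.0 g 0.0
shift m [-0.3682 -0.0985  0.0503] turn [ 1.00e-04 -4.00e-04  6.13e-01]
```

>>> send_rows(
  rows=[
    [100,-0.047,-0.013,0.0,0,0,0.1],
    [100,-0.094,-0.026,0.0,0,0,0.2],
    [100,-0.14,-0.038,0.0,0,0,0.3],
    [100,-0.187,-0.05,0.01,0,0,0.4],
    [100,-0.234,-0.063,0.02,0,0,0.5],
    [100,-0.28,-0.075,0.03,0,0,0.613],
    [100,-0.32,-0.087,0.04,0,0,0.613],
    [100,-0.353,-0.095,0.05,0,0,0.613],
  ],
)

```text
t: 1.7
tcp_pos: [458.7, -125.8, 270.2]
eef_rot: [[0.047, 0.999, 0.001], [0.999, -0.047, -0.0], [-0.0, 0.001, -1.0]]
ft_force: [0.6, 0.8, -0.8]
opening: 1.0
grip_force: 0.0
```

```bash
python3 - <<'E'
from h import *
from workcell import optics,manip
optics.capture('wrist');optics.capture('wrist');c=optics.get_calibration('wrist');im=optics.capture('wrist')
np.save('pics/w1.npy',im);cv2.imwrite('pics/w1.png',cv2.resize(im[:,:,::-1],None,fx=1.5,fy=1.5))
s=manip.read_state();print(s['tcp_pos']);V=c['view'];print(c,'cam at',-V[:3,:3].T@V[:3,3])
print(proj(c,[[464,-157,60],[501,31.5,45],[498,-34,45],[465.5,-308,79]]).round(1))
E
python3 go.py 464 -157 200
```

```text
[ 458.29807216 -125.01387813  269.68842272]
{'vertical_fov': 58.61669732998341, 'cx': 255.2783429648763, 'cy': 188.47103698438312, 'k1': 0.011953925345624315, 'view': array([[ 9.98733462e-01, -5.02781574e-02, -1.89162579e-03,
        -4.63746342e+02],
       [-4.83659886e-02, -9.69751377e-01,  2.39255091e-01,
        -1.41301881e+02],
       [-1.38637118e-02, -2.38860575e-01, -9.70954903e-01,
         4.28162086e+02],
       [ 0.00000000e+00,  0.00000000e+00,  0.00000000e+00,
         1.00000000e+00]])} cam at [462.26070018 -58.07296319 448.65603625]
[[261.6 190.9]
 [287.7  16.6]
 [286.6  80.5]
 [268.8 314.3]]
t 1.85 tcp [ 458.3 -125.   269.7] F [ 0.   0.6 -0.1] op 1.002 g 0.0
shift m [-0.0316  0.0074  0.0697] turn [-0.0017  0.0014 -0.0034]
```

View pics/w1.png

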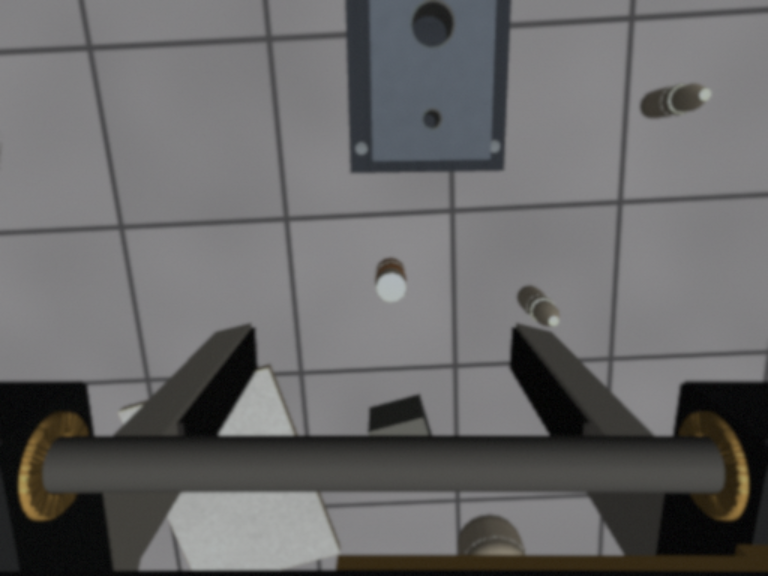

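The wrist view (1.5x) shows the vial's cap at (391,287), the bore at (433,23) and the pin hole at (432,119). All three are within about 2 px of the predictions.

```bash
python3 - <<'E'
from h import *
from workcell import optics
c=optics.get_calibration('wrist');im=np.load('pics/w1.npy')
# same pose as the picture (arm still)
for k,p,r,z,d,q in(('bore',(288,16),13,45,1,.5),('pinhole',(287.6,79.5),9,45,1,.5),('vial',(260.6,191),12,60,0,.6)):
    b=blob(im,p,r,d,q);print(k,b,plane(c,b[0],z).round(1))
# bolt heads on foot plate (z=4)
for p in((241,98.5),(329.5,98)): 
    b=blob(im,p,6,0,.5);print('bolt',b[0],plane(c,b[0],4).round(1))
# block edges (lighter top) sides
E
python3 go.py 464 -157 150
```

```text
bore (array([288.09650582,  15.63227953]), array([  0,   0,  27,  27, 601], dtype=int32)) [501.2  34.9  45. ]
pinhole (array([287.72043011,  78.75268817]), array([ 5,  4, 11, 11, 93], dtype=int32)) [499.1 -29.9  45. ]
vial (array([260.26853707, 193.26452906]), array([  0,   0,  25,  25, 499], dtype=int32)) [ 462.2 -157.6   60. ]
bolt [240.5  98.5] [443. -48.   4.]
bolt [326.72043011  97.53763441] [551.2 -52.1   4. ]
t 1.85 tcp [ 458.3 -125.   269.7] F [ 0.   0.6 -0.1] op 1.002 g 0.0
shift m [-0.0315  0.0074  0.1197] turn [-0.0017  0.0014 -0.0034]
```

>>> send_rows(
  rows=[
    [100,-0.02,0.004,0.02,0,0,0],
    [100,-0.032,0.006,0.055,0,0,0],
    [100,-0.032,0.006,0.095,0,0,0],
    [100,-0.032,0.006,0.135,0,0,0],
    [100,-0.032,0.006,0.175,0,0,0],
    [100,-0.032,0.006,0.208,0,0,0],
    [100,-0.032,0.006,0.225,0,0,0],
    [100,-0.032,0.006,0.228,0,0,0],
  ],
)

```text
t: 2.65
tcp_pos: [462.3, -154.2, 40.9]
eef_rot: [[0.044, 0.999, -0.003], [0.999, -0.044, 0.001], [0.001, -0.003, -1.0]]
ft_force: [-0.6, 0.4, 0.2]
opening: 1.0
grip_force: 0.0
```

```bash
python3 go.py 463 -157.3 42 && python3 go.py 463 -157.3 42
```

```text
t 2.65 tcp [ 462.3 -154.2   40.9] F [-0.6  0.4  0.2] op 1.0 g 0.0
shift m [-0.003   0.0009 -0.0011] turn [-0.003  -0.0007  0.001 ]
t 2.65 tcp [ 462.3 -154.2   40.9] F [-0.6  0.4  0.2] op 1.0 g 0.0
shift m [-0.003   0.0009 -0.0011] turn [-0.003  -0.0007  0.001 ]
```

>>> send_rows(
  rows=[
    [100,-0.003,0.0,-0.001,0,0,0],
    [100,-0.003,0.0,-0.001,0,0,0],
    [70,-0.003,0.0,-0.001,0,0,0],
    [40,-0.003,0.0,-0.001,0,0,0],
    [15,-0.003,0.0,-0.001,0,0,0],
    [10,-0.003,0.0,-0.001,0,0,0],
    [10,-0.003,0.0,-0.001,0,0,0],
    [10,-0.003,0.0,-0.001,0,0,0],
  ],
  force=25,
)

```text
t: 3.45
tcp_pos: [463.1, -158.5, 43.4]
eef_rot: [[0.045, 0.999, -0.0], [0.999, -0.045, -0.0], [-0.0, -0.0, -1.0]]
ft_force: [0.5, 0.3, -0.2]
opening: 0.526
grip_force: 0.0
```

```bash
python3 go.py 463 -157.3 100
```

```text
t 3.45 tcp [ 463.1 -158.5   43.4] F [ 0.5  0.3 -0.2] op 0.526 g 0.0
shift m [ 0.0012 -0.0001 -0.0566] turn [-0.0001  0.0001 -0.    ]
```

>>> send_rows(
  rows=[
    [10,0,0,0.001,0,0,0],
    [10,0,0,0.001,0,0,0],
    [10,0,0,0.001,0,0,0],
    [10,0,0,0.001,0,0,0],
    [10,0,0,0.001,0,0,0],
    [10,0,0,0.001,0,0,0],
    [10,0,0,0.001,0,0,0],
    [10,0,0,0.001,0,0,0],
  ],
)

```text
t: 4.25
tcp_pos: [463.1, -158.5, 42.4]
eef_rot: [[0.045, 0.999, -0.0], [0.999, -0.045, -0.0], [-0.0, -0.0, -1.0]]
ft_force: [-0.5, -1.1, 0.4]
opening: 0.247
grip_force: 25.0
```

```bash
python3 go.py 500 -20 160
```

```text
t 4.25 tcp [ 463.1 -158.5   42.4] F [-0.5 -1.1  0.4] op 0.247 g 25.0
shift m [ 0.14    0.0306 -0.1176] turn [-0.      0.0001 -0.    ]
```

>>> send_rows(
  rows=[
    [10,0,0,-0.03,0,0,0],
    [10,0,0.0,-0.07,0,0,0],
    [10,0.02,0.005,-0.105,0,0,0],
    [10,0.055,0.012,-0.118,0,0,0],
    [10,0.09,0.02,-0.118,0,0,0],
    [10,0.12,0.027,-0.118,0,0,0],
    [10,0.138,0.03,-0.118,0,0,0],
    [10,0.14,0.03,-0.118,0,0,0],
  ],
)

```text
t: 5.05
tcp_pos: [499.7, -17.7, 160.3]
eef_rot: [[0.042, 0.999, -0.0], [0.999, -0.042, 0.0], [0.0, -0.0, -1.0]]
ft_force: [-1.3, 0.2, -0.2]
opening: 0.251
grip_force: 25.0
```

```bash
python3 - <<'E'
from h import *
from workcell import optics,manip
for n in('wrist','wrist','wrist'):
    s=manip.read_state();c=optics.get_calibration(n);im=optics.capture(n);print(np.round(s['tcp_pos'],1))
np.save('pics/w2.npy',im);cv2.imwrite('pics/w2.png',cv2.resize(im[:,:,::-1],None,fx=1.5,fy=1.5))
import pickle;pickle.dump((s,c),open('pics/w2.pkl','wb'))
t=s['tcp_pos'];print(proj(c,[[501,33,45],[498.5,-32,45],[t[0],t[1],t[2]+17]]).round(1)*1.5)
E
python3 go.py 501 33 100
```

```text
[499.7 -17.7 160.3]
[499.4 -19.  160.3]
[499.2 -20.2 160.4]
[[381.75 185.7 ]
 [382.5  296.7 ]
 [382.65 366.  ]]
t 5.2 tcp [499.2 -20.8 160.4] F [ 0.3  0.1 -0.5] op 0.253 g 25.0
shift m [ 0.0539 -0.0006  0.0604] turn [-0.      0.0003 -0.0006]
```

View pics/w2.png

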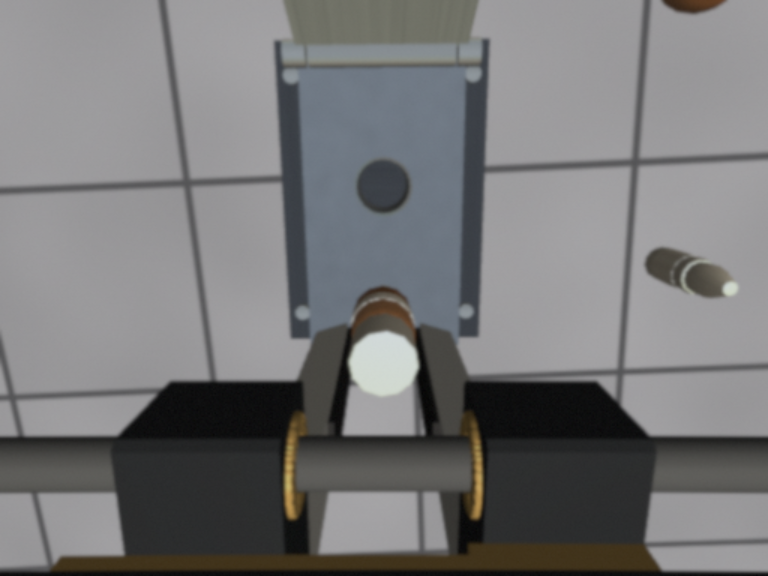

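The wrist view (1.5x) shows the vial held upright with its cap top at about (384,363), the bore at (383,186), and the jig with its bolts at (291,75), (473,74), (303,313) and (466,311).

```bash
python3 - <<'E'
from h import *
import pickle
from workcell import optics,manip
optics.capture('wrist')
s=manip.read_state();c=optics.get_calibration('wrist');im=optics.capture('wrist');t=np.array(s['tcp_pos']);print(t.round(1))
g=cv2.cvtColor(im,cv2.COLOR_RGB2GRAY)
def comp(m,p):
    n,l,st,ce=cv2.connectedComponentsWithStats(m.astype(np.uint8));i=1+np.argmin(np.hypot(*(ce[1:]-p).T));k=(l==i).astype(np.uint8)
    cs,_=cv2.findContours(k,cv2.RETR_EXTERNAL,cv2.CHAIN_APPROX_NONE);return cv2.fitEllipse(max(cs,key=len)),st[i]
w=np.zeros_like(g);w[100:150,230:282]=1
e,st=comp((g<80)&(w>0),(255,124));print('bore',e,st);b=plane(c,e[0],45);print(b.round(1), 'diam',np.array(e[1])*np.linalg.norm(b+c['view'][:3,:3].T@c['view'][:3,3])/K(c)[0,0])
e,st=comp(g>175,(256,242));print('cap',e,st);q=plane(c,e[0],t[2]+17.3);print(q.round(1),'rel tcp',(q-t).round(1),'diam',np.array(e[1])*np.linalg.norm(q+c['view'][:3,:3].T@c['view'][:3,3])/K(c)[0,0])
print('gray profile bore row',g[124,225:290])
for p in((194,50),(315,49),(202,208.5),(310.5,207)):
    bb=blob(im,p,6,0,.55);print('bolt',plane(c,bb[0],4).round(1))
E
```

```text
[499.1 -21.1 160.4]
bore ((255.1051483154297, 122.80520629882812), (33.767154693603516, 34.046875), 2.9337360858917236) [238 106  35  35 950]
[501.6  32.8  45. ] diam [29.15467178 29.3961832 ]
cap ((255.29945373535156, 242.57412719726562), (42.402061462402344, 43.766700744628906), 82.24124908447266) [ 233  221   45   44 1518]
[499.3 -20.2 177.7] rel tcp [ 0.1  0.9 17.3] diam [21.79919826 22.50076892]
gray profile bore row [120 120 119 118 119 118 118 117 117 118 118 114  99  77  62  62  62  62
  63  67  64  65  64  64  67  65  64  64  65  65  64  64  64  65  65  65
  64  65  66  66  65  65  63  62  59  53  53  73  96 110 117 118 118 118
 118 118 118 118 118 118 118 117 117 118 118]
bolt [449.   99.6   4. ]
bolt [558.7  96.    4. ]
bolt [444.2 -51.8   4. ]
bolt [552.5 -55.7   4. ]
```

>>> send_rows(
  rows=[
    [10,0.02,0.0,0.0,0,0,0],
    [10,0.04,0.0,0.015,0,0,0],
    [10,0.053,0.0,0.03,0,0,0],
    [10,0.053,0.0,0.045,0,0,0],
    [10,0.053,0.0,0.06,0,0,0],
    [10,0.053,0.0,0.065,0,0,0],
    [10,0.053,0.0,0.065,0,0,0],
    [10,0.053,0.0,0.065,0,0,0],
  ],
)

```text
t: 6.1
tcp_pos: [502.0, 32.5, 95.8]
eef_rot: [[0.046, 0.999, 0.0], [0.999, -0.046, -0.0], [-0.0, 0.0, -1.0]]
ft_force: [0.1, 0.4, -0.9]
opening: 0.248
grip_force: 25.0
```

```bash
python3 - <<'E'
from h import *
from workcell import optics,manip
from go import go
optics.capture('wrist')
c=optics.get_calibration('wrist');im=optics.capture('wrist')
go([501.4,31.8,51],-.037)
cr=cv2.resize(im[170:300,180:330,::-1],None,fx=4,fy=4,interpolation=cv2.INTER_CUBIC);cv2.imwrite('pics/w3.png',cr)
a=np.linspace(0,2*np.pi,9)[:-1];print((proj(c,[[501.5,32.7,45]])-[180,170])*4)
E
```

```text
t 6.2 tcp [502.1  32.8  96. ] F [-0.  -0.7 -0.1] op 0.249 g 25.0
shift m [-0.001  -0.0007  0.045 ] turn [ 0.0009 -0.0002 -0.0083]
[[297.11982431 142.88915855]]
```

View pics/w3.png

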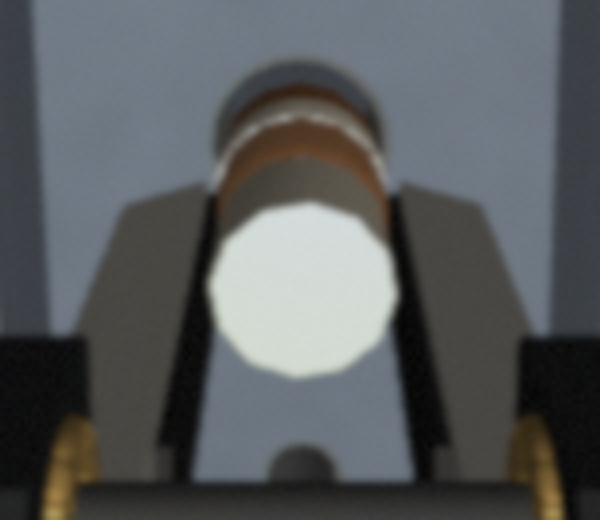

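The crop shows the vial over the bore rim, about 0.7 mm too far in +x. I'll correct that and go down.

>>> send_rows(
  rows=[
    [10,-0.001,-0.0007,0.0,0,0,0],
    [10,-0.001,-0.0007,0.005,0,0,0],
    [10,-0.001,-0.0007,0.011,0,0,0],
    [10,-0.001,-0.0007,0.017,0,0,0],
    [10,-0.001,-0.0007,0.024,0,0,0],
    [10,-0.001,-0.0007,0.031,0,0,0],
    [10,-0.001,-0.0007,0.038,0,0,0],
    [10,-0.001,-0.0007,0.04,0,0,0],
  ],
)

```text
t: 7.0
tcp_pos: [500.6, 31.8, 54.5]
eef_rot: [[0.045, 0.999, -0.001], [0.999, -0.045, -0.0], [-0.001, -0.001, -1.0]]
ft_force: [-0.5, 0.6, -1.0]
opening: 0.248
grip_force: 25.0
```

>>> send_rows(
  rows=[
    [10,0,0,0.003,0,0,0],
    [10,0,0,0.006,0,0,0],
    [10,0,0,0.006,0,0,0],
    [10,0,0,0.006,0,0,0],
    [10,0,0,0.006,0,0,0],
    [10,0,0,0.006,0,0,0],
    [10,0,0,0.006,0,0,0],
    [10,0,0,0.006,0,0,0],
  ],
)

```text
t: 7.8
tcp_pos: [501.1, 32.0, 49.5]
eef_rot: [[0.045, 0.999, 0.0], [0.999, -0.045, -0.0], [-0.0, 0.0, -1.0]]
ft_force: [-0.0, -0.2, 0.2]
opening: 0.247
grip_force: 25.0
```

>>> send_rows(
  rows=[
    [30,0,0,0,0,0,0],
    [40,0,0,0,0,0,0],
    [50,0,0,0,0,0,0],
    [50,0,0,0,0,0,0],
    [50,0,0,0,0,0,0],
    [50,0,0,-0.01,0,0,0],
    [50,0,0,-0.03,0,0,0],
    [50,0,0,-0.06,0,0,0],
  ],
)

```text
t: 8.6
tcp_pos: [500.3, 31.6, 109.9]
eef_rot: [[0.045, 0.999, -0.002], [0.999, -0.045, -0.001], [-0.001, -0.002, -1.0]]
ft_force: [-0.5, 0.3, 1.0]
opening: 0.496
grip_force: 0.0
```

```bash
python3 - <<'E'
from h import *
from workcell import optics,manip
from go import go
optics.capture('wrist')
c=optics.get_calibration('wrist');im=optics.capture('wrist')
go([503,240,330],-.037)
g=cv2.cvtColor(im,cv2.COLOR_RGB2GRAY);p=proj(c,[[501.5,32.7,66],[501.5,32.7,45]]);print(p)
n,l,st,ce=cv2.connectedComponentsWithStats((g>165).astype(np.uint8))
for i in range(1,n):
    if st[i][4]>100: print(ce[i],st[i],plane(c,ce[i],66).round(1))
E
```

```text
t 8.7 tcp [502.8  31.9 112.9] F [ 0.2  0.8 -0.9] op 0.498 g 0.0
shift m [ 0.2082 -0.0083 -0.2169] turn [ 0.0044 -0.0014 -0.0084]
[[253.20700466 205.1978473 ]
 [253.27949954 197.28833465]]
[247.58783784  40.99324324] [219  39  63   4 148] [503.1 138.8  66. ]
[229.27659574  53.07092199] [221  48  19  11 141] [491.3 132.3  66. ]
[247.64166667  52.775     ] [239  48  18  11 120] [502.8 132.   66. ]
[273.81746032  52.3015873 ] [265  48  17  10 126] [519.1 131.5  66. ]
[251.7006135  204.59754601] [236 189  33  32 815] [500.5  33.2  66. ]
```

The vial's cap is at (500.5, 33.2), so it is seated upright. Next I go over and behind the lid with closed fingers.

>>> send_rows(
  rows=[
    [0,0,0,-0.045,0,0,0],
    [0,0,0,-0.09,0,0,0],
    [0,0,0,-0.135,0,0,0],
    [0,0.03,0,-0.145,0,0,0],
    [0,0.075,0,-0.145,0,0,0],
    [0,0.12,0,-0.145,0,0,0],
    [0,0.165,0,-0.145,0,0,0],
    [0,0.2,0,-0.145,0,0,0],
  ],
)

```text
t: 9.5
tcp_pos: [509.4, 234.6, 254.3]
eef_rot: [[0.043, 0.999, -0.0], [0.999, -0.043, 0.0], [0.0, -0.0, -1.0]]
ft_force: [-0.6, -0.4, -0.0]
opening: 0.009
grip_force: 0.0
```

```bash
python3 - <<'E'
from h import *
from workcell import optics,manip
from go import go
im={n:optics.capture(n) for n in('side','scene')}
a=cv2.resize(im['side'][50:210,150:300,::-1],None,fx=2.6,fy=2.6);b=cv2.resize(im['scene'][40:200,220:370,::-1],None,fx=2.6,fy=2.6)
cv2.imwrite('pics/v4.png',np.hstack([a,b]));go([508,225,155],-.037)
E
```

```text
t 9.6 tcp [509.  236.6 253.7] F [ 0.1 -1.3  0. ] op 0.005 g 0.0
shift m [-0.0116 -0.0005  0.0987] turn [-0.0009  0.0003 -0.0017]
```

View pics/v4.png

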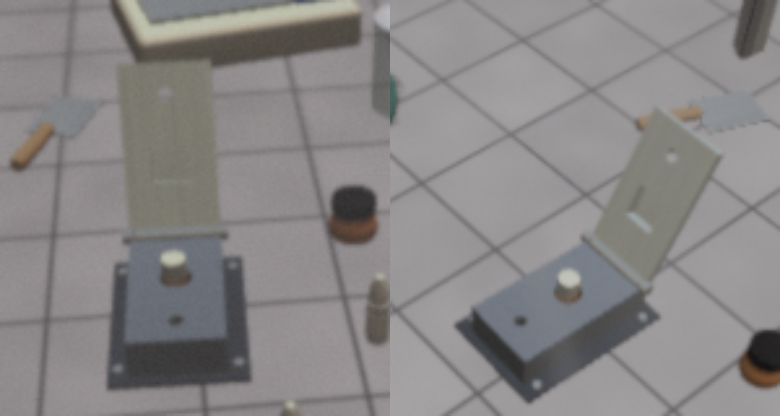

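>>> send_rows(
  rows=[
    [0,0,0,0.045,0,0,0],
    [0,0,0,0.085,0,0,0],
    [0,-0.015,0,0.089,0,0,0],
    [0,-0.035,0,0.089,0,0,0],
    [0,-0.055,0,0.089,0,0,0],
    [0,-0.075,0,0.089,0,0,0],
    [0,-0.095,0,0.089,0,0,0],
    [0,-0.115,0,0.089,0,0,0],
  ],
)

```text
t: 10.4
tcp_pos: [505.8, 114.5, 168.1]
eef_rot: [[0.047, 0.999, 0.003], [0.999, -0.047, 0.002], [0.002, 0.003, -1.0]]
ft_force: [0.9, 2.7, 2.0]
opening: 0.006
grip_force: 1.2
```

```bash
python3 go.py 504 121.6 165
```

```text
t 10.4 tcp [505.8 114.5 168.1] F [0.9 2.7 2. ] op 0.006 g 1.2
shift m [ 0.007  -0.0021  0.0031] turn [ 0.0031 -0.0021 -0.0016]
```

>>> send_rows(
  rows=[
    [0,-0.017,0,0.0,0,0,0],
    [0,-0.032,0,0.002,0,0,0],
    [0,-0.05,0,0.006,0,0,0],
    [0,-0.066,0,0.014,0,0,0],
    [0,-0.086,0,0.027,0,0,0],
    [0,-0.103,0,0.044,0,0,0],
    [0,-0.117,0,0.064,0,0,0],
    [0,-0.12,0,0.07,0,0,0],
  ],
)

```text
t: 11.2
tcp_pos: [499.0, -5.6, 95.3]
eef_rot: [[0.048, 0.999, -0.0], [0.999, -0.048, -0.0], [-0.0, -0.0, -1.0]]
ft_force: [-0.8, 0.1, 1.7]
opening: 0.006
grip_force: 0.4
```

```bash
python3 - <<'E'
from h import *
from workcell import optics
from go import go
im=optics.capture('side');cv2.imwrite('pics/v5.png',cv2.resize(im[110:210,150:300,::-1],None,fx=4,fy=4));go([500,-8,64],-.037)
E
```

```text
t 11.25 tcp [499.   -5.   95.2] F [-1.5 -0.6 -0.6] op 0.005 g 0.0
shift m [-0.0029  0.0012  0.0312] turn [-0.0005  0.0005 -0.0104]
```

View pics/v5.png

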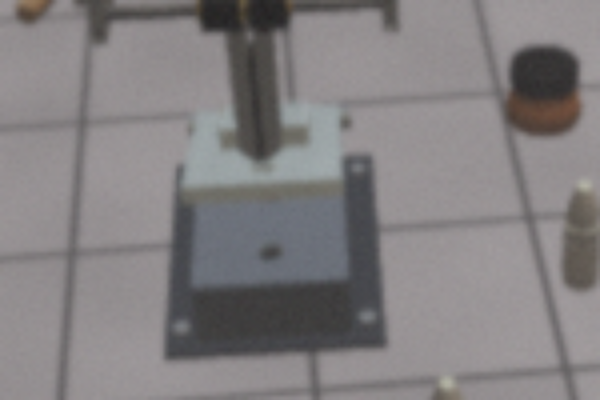

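The side view shows the lid partly down under the fingertips, at roughly 0.35 rad. I'll keep pressing it down.

>>> send_rows(
  rows=[
    [0,-0.001,0,0.008,0,0,0],
    [0,-0.002,0,0.016,0,0,0],
    [0,-0.003,0,0.022,0,0,0],
    [0,-0.003,0,0.027,0,0,0],
    [0,-0.003,0,0.031,0,0,0],
    [0,-0.003,0,0.032,0,0,0],
    [0,-0.003,0,0.032,0,0,0],
    [0,-0.003,0,0.032,0,0,0],
  ],
)

```text
t: 12.05
tcp_pos: [499.3, -5.9, 63.5]
eef_rot: [[0.045, 0.999, 0.0], [0.999, -0.045, 0.0], [0.0, 0.0, -1.0]]
ft_force: [-0.1, -0.2, 0.6]
opening: 0.006
grip_force: 0.2
```

>>> send_rows(
  rows=[
    [0,0,0,0.001,0,0,0],
    [0,0,0,0.003,0,0,0],
    [0,0,0,0.003,0,0,0],
    [0,0,0,0.003,0,0,0],
    [0,0,0,-0.01,0,0,0],
    [0,0,0,-0.04,0,0,0],
    [0,-0.01,0,-0.08,0,0,0],
    [30,-0.04,0,-0.11,0,0,0],
  ],
)

```text
t: 12.85
tcp_pos: [497.9, -44.5, 176.0]
eef_rot: [[0.042, 0.999, 0.001], [0.999, -0.042, 0.001], [0.001, 0.001, -1.0]]
ft_force: [0.2, -0.7, -0.8]
opening: 0.058
grip_force: 0.0
```

>>> send_rows(
  rows=[
    [80,-0.045,0,-0.01,0,0,0],
    [80,-0.055,0,-0.01,0,0,0],
    [80,-0.055,0,-0.01,0,0,0],
    [80,-0.055,0,-0.01,0,0,0],
    [80,-0.055,0,-0.01,0,0,0],
    [80,-0.055,0,-0.01,0,0,0],
    [80,-0.055,0,-0.01,0,0,0],
    [80,-0.055,0,-0.01,0,0,0],
  ],
)

```text
t: 13.65
tcp_pos: [495.0, -100.6, 183.3]
eef_rot: [[0.044, 0.999, -0.0], [0.999, -0.044, -0.0], [-0.0, -0.0, -1.0]]
ft_force: [0.5, -0.4, -1.0]
opening: 0.735
grip_force: 0.0
```

```bash
python3 - <<'E'
from h import *
from workcell import optics,manip
from go import go
optics.capture('wrist');c=optics.get_calibration('wrist');im=optics.capture('wrist')
np.save('pics/w6.npy',im);cv2.imwrite('pics/w6.png',cv2.resize(im[:,:,::-1],None,fx=1.5,fy=1.5));go([465.5,-250,250],-.037)
print(proj(c,[[499,-32.4,63],[465.5,-308,79]]).round(1))
import pickle;pickle.dump(c,open('pics/w6.pkl','wb'))
C={n:optics.get_calibration(n) for n in('scene','side')}
for n in C:
    i=optics.capture(n);np.save(f'pics/{n}6.npy',i);print(n,proj(C[n],[[499,-32.4,63]]))
E
```

```text
t 13.75 tcp [ 495.1 -100.8  183.4] F [-0.6  0.3  0.2] op 0.792 g 0.0
shift m [-0.1504 -0.0229 -0.0666] turn [-0.0001  0.0001 -0.0078]
[[256.3 105.3]
 [234.9 391.5]]
scene [[270.84991445 158.51186706]]
side [[217.07436198 166.81671476]]
```

View pics/w6.png

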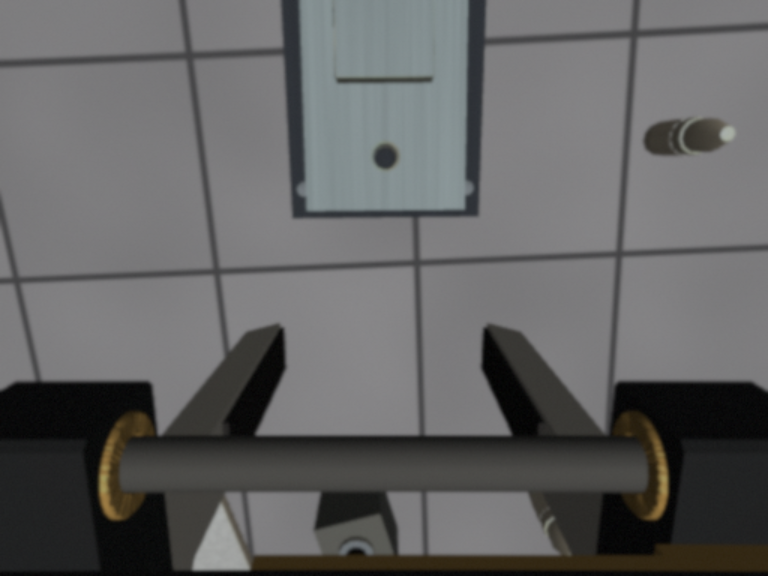

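The wrist view (1.5x) shows the lid down, with its pin hole at (385,156), about 1 px from the prediction. Now to the pin.

>>> send_rows(
  rows=[
    [80,-0.03,-0.004,-0.03,0,0,0],
    [80,-0.07,-0.009,-0.05,0,0,0],
    [80,-0.11,-0.014,-0.067,0,0,0],
    [80,-0.145,-0.018,-0.067,0,0,0],
    [80,-0.17,-0.021,-0.067,0,0,0],
    [80,-0.175,-0.022,-0.067,0,0,0],
    [80,-0.175,-0.022,-0.067,0,0,0],
    [80,-0.175,-0.022,-0.067,0,0,0],
  ],
)

```text
t: 14.65
tcp_pos: [465.5, -273.7, 250.3]
eef_rot: [[0.044, 0.999, -0.0], [0.999, -0.044, 0.0], [0.0, -0.0, -1.0]]
ft_force: [0.4, 0.7, 0.5]
opening: 0.799
grip_force: 0.0
```

```bash
python3 - <<'E'
from h import *
import pickle
from workcell import optics,manip
from go import go
c=pickle.load(open('pics/w6.pkl','rb'));im=np.load('pics/w6.npy')
b=blob(im,(257,104),13,1,.5);print('lidhole',b,plane(c,b[0],63).round(1))
for n,p,r in(('scene',(271,158),6),('side',(217,167),5)):
    cc=optics.get_calibration(n);b=blob(np.load(f'pics/{n}6.npy'),p,r);print(n,b,plane(cc,b[0],63).round(1))
optics.capture('wrist');c=optics.get_calibration('wrist');im=optics.capture('wrist')
np.save('pics/w7.npy',im)
p=proj(c,[[465.5,-308,79],[465.5,-308,51],[465.5,-308,46]]);print(p.round(1))
x,y=p[0].astype(int);cv2.imwrite('pics/w7.png',cv2.resize(im[y-60:y+60,x-75:x+75,::-1],None,fx=4,fy=4))
b=blob(im,p[0],22,1,.35);print('grip',b,plane(c,b[0],70).round(1),'crop origin',x-75,y-60)
pickle.dump(c,open('pics/w7.pkl','wb'))
go([465.5,-308,54],-.045)
E
```

```text
lidhole (array([256.54455446, 103.97029703]), array([  5,   5,  16,  17, 202], dtype=int32)) [499.3 -31.3  63. ]
scene (array([270.5, 158. ]), array([ 4,  5,  4,  3, 12], dtype=int32)) [497.1 -32.   63. ]
side (array([216.42857143, 165.14285714]), array([ 2,  2,  6,  3, 14], dtype=int32)) [497.7 -25.9  63. ]
[[256.5 204.5]
 [256.5 197.6]
 [256.5 196.5]]
grip (array([257.40957447, 201.32446809]), array([ 18,  11,  12,  18, 188], dtype=int32)) [ 466.5 -307.    70. ] crop origin 181 144
t 14.75 tcp [ 465.7 -273.5  250.4] F [-0.1  0.7  0.8] op 0.802 g 0.0
shift m [-0.0345  0.0013  0.1964] turn [-0.     -0.0003  0.0018]
```

View pics/w7.png

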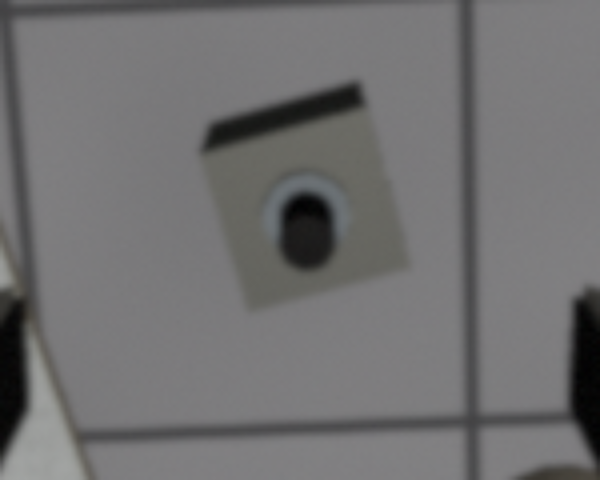

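The crop shows the pin's grip top at pixel (257.8,204.8), so the pin is at about (466.5,-308). I'll go down and grip it.

>>> send_rows(
  rows=[
    [55,-0.02,0.002,0.02,0,0,0],
    [55,-0.034,0.002,0.06,0,0,0],
    [55,-0.0345,0.002,0.1,0,0,0],
    [55,-0.0345,0.002,0.14,0,0,0],
    [55,-0.0345,0.002,0.175,0,0,0],
    [55,-0.0345,0.002,0.192,0,0,0],
    [55,-0.0345,0.002,0.196,0,0,0],
    [55,-0.0345,0.002,0.196,0,0,0],
  ],
)

```text
t: 15.55
tcp_pos: [466.1, -309.3, 55.2]
eef_rot: [[0.045, 0.999, 0.0], [0.999, -0.045, -0.0], [-0.0, 0.0, -1.0]]
ft_force: [0.9, -0.3, 0.6]
opening: 0.551
grip_force: 0.0
```

>>> send_rows(
  rows=[
    [50,0,0,0,0,0,0],
    [5,0,0,0,0,0,0],
    [5,0,0,0,0,0,0],
    [5,0,0,0,0,0,0],
    [5,0,0,0,0,0,0],
    [5,0,0,0,0,0,0],
    [5,0,0,0,0,0,0],
    [5,0,0,0,0,0,0],
  ],
  force=50,
)

```text
t: 16.35
tcp_pos: [465.8, -309.3, 54.6]
eef_rot: [[0.045, 0.999, 0.0], [0.999, -0.045, -0.0], [-0.0, 0.0, -1.0]]
ft_force: [-0.5, 1.1, 4.9]
opening: 0.159
grip_force: 50.0
```

>>> send_rows(
  rows=[
    [5,0,0,-0.02,0,0,0],
    [5,0,0,-0.05,0,0,0],
    [5,0,0,-0.09,0,0,0],
    [5,0.03,0.003,-0.105,0,0,0],
    [5,0.075,0.007,-0.105,0,0,0],
    [5,0.12,0.011,-0.105,0,0,0],
    [5,0.165,0.016,-0.105,0,0,0],
    [5,0.21,0.02,-0.105,0,0,0],
  ],
)

```text
t: 17.15
tcp_pos: [494.9, -98.6, 159.4]
eef_rot: [[0.045, 0.999, 0.0], [0.999, -0.045, 0.0], [0.0, 0.0, -1.0]]
ft_force: [1.5, -0.7, -1.0]
opening: 0.159
grip_force: 50.0
```

>>> send_rows(
  rows=[
    [5,0.01,0.003,0,0,0,0],
    [5,0.015,0.003,0,0,0,0],
    [5,0.015,0.003,0,0,0,0],
    [5,0.015,0.003,0,0,0,0],
    [5,0.015,0.003,0,0,0,0],
    [5,0.015,0.003,0,0,0,0],
    [5,0.015,0.003,0,0,0,0],
    [5,0.015,0.003,0,0,0,0],
  ],
)

```text
t: 17.95
tcp_pos: [498.7, -85.8, 159.4]
eef_rot: [[0.045, 0.999, 0.0], [0.999, -0.045, -0.0], [-0.0, 0.0, -1.0]]
ft_force: [0.4, 0.4, -0.5]
opening: 0.159
grip_force: 50.0
```

```bash
python3 - <<'E'
from h import *
from workcell import optics,manip
from go import go
optics.capture('wrist');s=manip.read_state();c=optics.get_calibration('wrist');im=optics.capture('wrist')
t=s['tcp_pos'];P=[[499.2,-31.5,63.5],[t[0],t[1],t[2]+24.5],[t[0],t[1],t[2]-50.5]];p=proj(c,P);print(p.round(1))
b=blob(im,p[0],13,1,.5);print('lidhole',b,plane(c,b[0],63.5).round(1))
x,y=150,90;cv2.imwrite('pics/w8.png',cv2.resize(im[y:y+180,x:x+210,::-1],None,fx=3.3,fy=3.3))
go([499.2,-31.5,130],-.037)
E
```

```text
[[252.7 123.8]
 [255.1 250.1]
 [255.2 205.9]]
lidhole (array([252.68837209, 123.20930233]), array([  6,   5,  16,  17, 215], dtype=int32)) [499.2 -31.   63.5]
t 18.05 tcp [498.7 -85.7 159.4] F [ 0.4 -1.  -0.4] op 0.159 g 50.0
shift m [ 0.0541 -0.002   0.0294] turn [ 0.      0.0001 -0.0082]
```

View pics/w8.png

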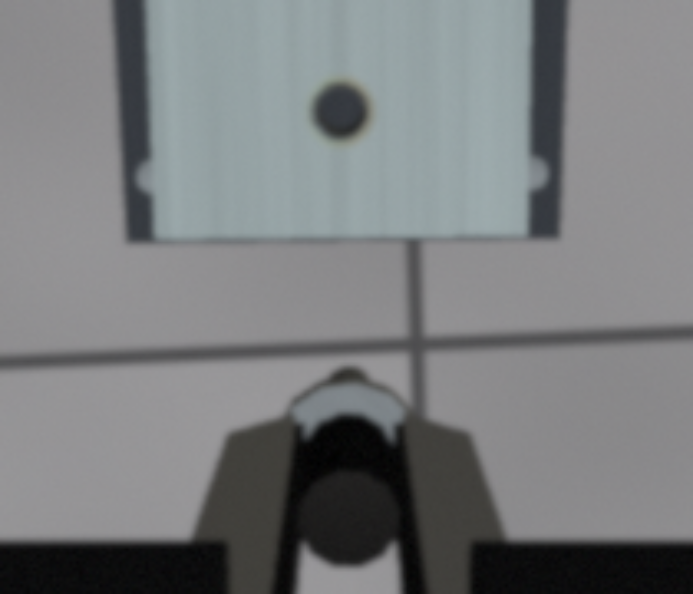

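The crop shows the pin's grip top at pixel (256,246.7), so the pin sits about +1.4 mm in y from the TCP. The lid hole is at (499.2,-31).

>>> send_rows(
  rows=[
    [5,0.02,-0.001,0.0,0,0,0],
    [5,0.04,-0.002,0.01,0,0,0],
    [5,0.0525,-0.002,0.02,0,0,0],
    [5,0.0525,-0.002,0.03,0,0,0],
    [5,0.0525,-0.002,0.036,0,0,0],
    [5,0.0525,-0.002,0.036,0,0,0],
    [5,0.0525,-0.002,0.036,0,0,0],
    [5,0.0525,-0.002,0.036,0,0,0],
  ],
)

```text
t: 18.85
tcp_pos: [499.3, -33.6, 123.8]
eef_rot: [[0.046, 0.999, 0.001], [0.999, -0.046, -0.0], [-0.0, 0.001, -1.0]]
ft_force: [0.0, 0.5, -0.3]
opening: 0.159
grip_force: 50.0
```

```bash
python3 - <<'E'
from h import *
from workcell import optics,manip
from go import go
C={n:optics.get_calibration(n) for n in('scene','side')}
s=manip.read_state();go([498.9,-33.1,64],-.045)
o=[];t=np.array(s['tcp_pos'])+[.3,1.4,-50.5]
for n in C:
    im=optics.capture(n);p=proj(C[n],[t,[499.2,-31,63.5]]);x,y=(p[1]-[18,24]).astype(int);print(n,((p-[x,y])*10).round(0))
    o.append(cv2.resize(im[y:y+48,x:x+36,::-1],None,fx=10,fy=10,interpolation=cv2.INTER_CUBIC))
cv2.imwrite('pics/v9.png',np.hstack(o))
E
```

```text
t 18.85 tcp [499.3 -33.6 123.8] F [ 0.   0.5 -0.3] op 0.159 g 50.0
shift m [ 0.0005 -0.0005  0.0598] turn [ 0.0005  0.0001 -0.0009]
scene [[182. 222.]
 [183. 242.]]
side [[180. 212.]
 [181. 243.]]
```

View pics/v9.png

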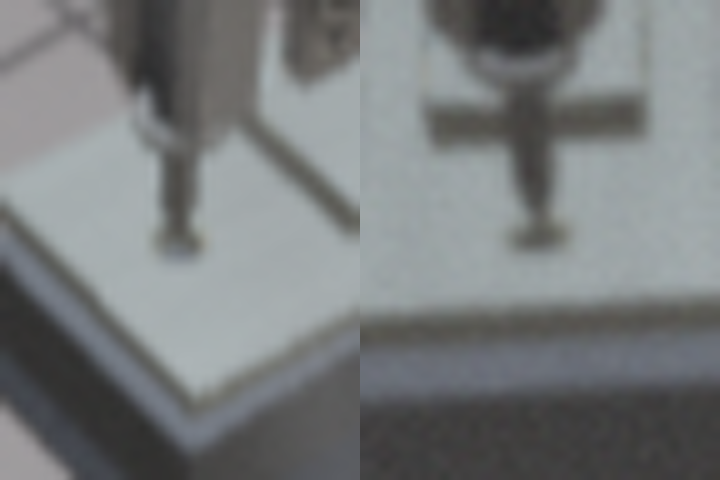

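Both views show the tip over the hole, at (178,225) and (540,215) in the crop. Going down.

>>> send_rows(
  rows=[
    [5,0.0005,-0.0003,0.004,0,0,0],
    [5,0.0005,-0.0003,0.009,0,0,0],
    [5,0.0005,-0.0003,0.014,0,0,0],
    [5,0.0005,-0.0003,0.019,0,0,0],
    [5,0.0005,-0.0003,0.024,0,0,0],
    [5,0.0005,-0.0003,0.029,0,0,0],
    [5,0.0005,-0.0003,0.032,0,0,0],
    [5,0.0005,-0.0003,0.032,0,0,0],
  ],
)

```text
t: 19.75
tcp_pos: [498.6, -32.6, 91.0]
eef_rot: [[0.045, 0.999, -0.001], [0.999, -0.045, -0.0], [-0.0, -0.001, -1.0]]
ft_force: [0.0, -0.0, 0.0]
opening: 0.156
grip_force: 50.0
```

>>> send_rows(
  rows=[
    [5,0,0,0.003,0,0,0],
    [5,0,0,0.006,0,0,0],
    [5,0,0,0.009,0,0,0],
    [5,0,0,0.012,0,0,0],
    [5,0,0,0.012,0,0,0],
    [5,0,0,0.012,0,0,0],
    [5,0,0,0.012,0,0,0],
    [5,0,0,0.012,0,0,0],
  ],
)

```text
t: 20.55
tcp_pos: [498.9, -32.5, 79.5]
eef_rot: [[0.045, 0.999, 0.0], [0.999, -0.045, -0.0], [-0.0, 0.0, -1.0]]
ft_force: [-0.3, 0.6, -0.6]
opening: 0.16
grip_force: 50.0
```

>>> send_rows(
  rows=[
    [5,0,0,0.003,0,0,0],
    [5,0,0,0.006,0,0,0],
    [5,0,0,0.009,0,0,0],
    [5,0,0,0.011,0,0,0],
    [5,0,0,0.013,0,0,0],
    [5,0,0,0.014,0,0,0],
    [5,0,0,0.014,0,0,0],
    [5,0,0,0.014,0,0,0],
  ],
)

```text
t: 21.35
tcp_pos: [498.7, -32.4, 65.4]
eef_rot: [[0.045, 0.999, -0.0], [0.999, -0.045, 0.0], [0.0, -0.0, -1.0]]
ft_force: [0.1, -0.2, 1.8]
opening: 0.158
grip_force: 50.0
```

>>> send_rows(
  rows=[
    [5,0,0,0.001,0,0,0],
    [5,0,0,0.002,0,0,0],
    [5,0,0,0.003,0,0,0],
    [5,0,0,0.003,0,0,0],
    [5,0,0,0.003,0,0,0],
    [5,0,0,0.003,0,0,0],
    [5,0,0,0.003,0,0,0],
    [5,0,0,0.003,0,0,0],
  ],
)

```text
t: 22.15
tcp_pos: [498.9, -32.6, 63.2]
eef_rot: [[0.045, 0.999, 0.0], [0.999, -0.045, 0.001], [0.001, 0.0, -1.0]]
ft_force: [-8.5, -1.6, 27.4]
opening: 0.162
grip_force: 50.0
```

Wrist force is 27 N at the home height, so the jig looks shut. I have now viewed 11 pictures, one over the limit of 10, so I'll check this numerically, using the lid's front edge row in the side view.

```bash
python3 - <<'E'
from h import *
from workcell import optics,manip
from go import go
c=optics.get_calibration('side');old=np.load('pics/side6.npy');im=optics.capture('side');im=optics.capture('side')
yd=np.array([.037,1]);xd=np.array([1,-.037]);hg=np.array([504.1,102.3])
for off in(-30,-20,25,35):
    pr={}
    for th in(0,.02,.065):
        q=hg+xd*off+yd*(-165*np.cos(th)+10*np.sin(th));pr[th]=proj(c,[[*q,45+165*np.sin(th)+10*np.cos(th)]])[0]
    x=int(round(pr[0][0]));res=[]
    for i in(old,im):
        g=cv2.GaussianBlur(cv2.cvtColor(i,cv2.COLOR_RGB2GRAY),(3,3),0).astype(float)[165:190,x];d=np.diff(g);k=int(np.argmin(d));w=d[max(k-1,0):k+2];res.append(165.5+k+(w@np.array([-1,0,1])[:len(w)])/w.sum())
    print(off,'predicted rows',{t:round(v[1],1) for t,v in pr.items()},'before/now',np.round(res,2))
go([498.9,-32.6,63])
E
```

```text
-30 predicted rows {0: np.float64(178.5), 0.02: np.float64(177.3), 0.065: np.float64(174.5)} before/now [172.65 178.37]
-20 predicted rows {0: np.float64(178.3), 0.02: np.float64(177.1), 0.065: np.float64(174.3)} before/now [172.48 177.59]
25 predicted rows {0: np.float64(177.2), 0.02: np.float64(176.0), 0.065: np.float64(173.2)} before/now [171.45 176.56]
35 predicted rows {0: np.float64(176.9), 0.02: np.float64(175.7), 0.065: np.float64(173.0)} before/now [171.34 176.49]
t 22.25 tcp [498.9 -32.6  63.2] F [-8.6 -0.4 28. ] op 0.155 g 50.0
shift m [0.     0.     0.0002] turn [ 0.0002 -0.0007 -0.0003]
```

>>> send_rows(
  rows=[
    [5,0,0,0,0,0,0],
    [5,0,0,0,0,0,0],
    [5,0,0,0,0,0,0],
    [5,0,0,0,0,0,0],
    [5,0,0,0,0,0,0],
    [5,0,0,0,0,0,0],
    [5,0,0,0,0,0,0],
    [5,0,0,0,0,0,0],
  ],
)

```text
t: 23.05
tcp_pos: [498.9, -32.6, 63.2]
eef_rot: [[0.045, 0.999, 0.0], [0.999, -0.045, 0.001], [0.001, 0.0, -1.0]]
ft_force: [-9.3, 0.5, 27.3]
opening: 0.156
grip_force: 50.0
```

```bash
python3 -c "
from workcell import job
print(job.sign_off())"
```

```text
the job is handed in; nothing more can be done
None
```

I handed the job in at about 23 s: the vial is in the bore, the jig is shut and the pin is home, with the arm still pressing it at a steady 27 N or so; the sign-off returned no verdict, and I viewed 11 pictures, one over the limit of 10.

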